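Pack the lemon away and snap the lid onto the food box

ROBOT

A 6-joint arm with a two-finger parallel gripper is mounted at the origin on a cart in front of the work surface, level with it; the furniture and walls round the work are solid. World frame = base frame: x ahead of the robot, y to its left, z up, the work surface at z = 0. Lengths are in mm, angles in rad, forces in N, time in s.
With the tool pointing down it reaches from about 350 to 775 mm from the base axis. Payload 7.3 kg.
Tool frame: the origin (TCP) lies on the mounting face of the last link; the fingertips stand 178 mm ahead of it and the grasp point (between the pads) lies 159 mm ahead of it; z points along the fingers, y is the line along which they close (so a half turn about z gives the same grasp; the last joint's range is limited). The gripper opens to 92 mm and grips with 3 to 60 N. Pads are 19 mm wide; open, the fingers measure 130 mm over their backs; the gripper's body (75 mm by 190 mm) begins 47 mm behind the grasp point.
Start: joints at [1.14, 0.342, 1.524, -0, 1.275, -0.146], TCP at [147.485, 503.861, 404.741] pointing down, gripper open.
Joint ranges: [-2.53, 2.53], [-0.77, 2.02], [0.04, 2.7], [-1, 4.14], [0.28, 2.66], [-3.11, 3.11]. Speed limits (rad/s): [2.57, 2.57, 3.14, 3.14, 3.14, 3.14].

INTERFACE

Orientations are given as [roll, pitch, yaw] about the fixed x, y, z axes, in that order (R = Rz(yaw) Ry(pitch) Rx(roll)).
In Python, from plant import bot gives the robot as it stands.
- The arm moves only by the tool shift_gripper, called after "Emit:" as name(argument=value, ...) on one line, values as JSON. Schema: {"type":"object","properties":{"segments":{"type":"object","properties":{"moves":{"type":"array","items":{"type":"array","items":{"type":"number"},"minItems":5,"maxItems":5},"minItems":1,"maxItems":5}},"additionalProperties":false,"required":["moves"]},"only":{"type":"string"},"quiet":{"type":"boolean"},"lines":{"type":"string"}},"required":["segments"],"additionalProperties":false}. segments is an object whose key "moves" holds a list of rows, 1 to 5 of them, each of 5 numbers: the finger opening in mm, then dx, dy, dz in fractions of the full range, 1 being 600 mm, then a turn about the tool's z in normalised numbers (1 is pi rad); each row is the pose to reach, as a shift and turn from the pose commanded when the call began, along the tool's axes at that moment; what a row does not reach only later rows make up. A row lasts 1/8 s, in which the tool goes at most 62.5 mm and 0.188 rad, less where a joint would pass 70% of its speed; a pose out of reach is approached as far as the arm can. The fingers move at their own pace and stop on an object; the grip force is fixed at half the most. Time passes only in rows, so rows that do not move let the fingers close. The tool returns the time, the measured TCP pose, the force, the opening and the grip force at its end. only (a regular expression) keeps the lines of the reply that match it, lines (a string "A,B") keeps lines A to B, and quiet returns only ok. Input that does not fit is refused with a message, and nothing moves.
- bot.get_obs(): the state, without advancing time (a new reading comes with each control period).
- bot.capture(name): name is "side" or "top"; returns a dict with "color" (480x640x3 uint8, red, green, blue), "K" (3x3 intrinsics, pixels), "k1" (the pictures are not rectified: a ray, as slopes to the right and down, at radius r is drawn at 1 + k1 r^2 times it, then the intrinsics apply), "R" (3x3) and "t" (3): a world point X has camera coordinates R X + t. Camera axes: x right, y down, z forward; pixel columns grow to the right and rows downward; lengths in mm; the calibration is good to about 2 mm. A picture is of the moment at which its call begins. There is no depth.
- bot.close_job(): hands the job in; it is judged then, once.
The state is a dict: "time": time; "joint_positions": joint angles; "dq": joint speeds; "tau": joint torques, N m; "tool_pos": TCP position; "tcp_rot": TCP orientation; "contact_force": force on the tool from outside, world axes, zero at the start; "moment": the same for the moment, N m; "grip_width": finger opening in mm; "finger_force": force on a finger pad.
Only numpy, scipy, OpenCV 4.12 (cv2) and the standard library are available. Lean on these libraries where they do the work, as an engineer would, in place of code of your own. Each camera call takes 0.05 s, during which the arm holds its last target. There are 200 camera calls.

TASK

The lemon is going into the fridge. Lay it in the open enamelled food box (lower it in, don't let it drop), then fetch the box's wooden lid from the sloping draining rack and press it straight down onto the box until both steel spring clips have snapped over its ends and it sits flush all round. Leave the box standing upright on the worktop with the lid let go, and leave everything else that stands around where it is.

Things in the scene. Friction and masses are not known exactly. Their poses are not given: they have to be found in the camera images.
- food_box: open white enamelled box with a dark rim, loose, 0.9 kg; outside 160 long (y), 116 wide (x), 68 high; walls and floor 4 thick. Origin: centre of its underside, z up. A spring-steel clip, 36 wide, stands outside each y end (175 over both, 100 high). The lid goes on with its long side along y, either way round, its lower face on the rim 68 up
- clip_a (a joint): spring clip at the box's +y end, a strip hinged 20 above the box's underside; rad, 0 = upright at rest, growing as it is bent outward, up to 0.3; springs back to 0. Pressing both clips aside takes roughly 7 to 12 N downward in all; when the lid's lower face comes within about 2 of the rim the noses spring in over its top edge and hold it
- clip_b (a joint): the same for the clip at the box's -y end
- clip_a_nose (a point): inward nose of clip_a (middle of the strip): at rest 76 from the box's centre in y, 82 above its underside. Above it the strip flares outward, 29 degrees from vertical, to 85 from the centre and 99 high. The lid's end first meets the flare with its lower face about 91 above the box's underside and bends the clip 5 outward on its way down
- clip_b_nose (a point): inward nose of clip_b, the mirror image at the -y end
- lid: wooden lid, 160 long (y), 116 wide (x), plate 10 thick, 0.22 kg; under it a dark rubber seal 6 deep, smaller than the box's mouth by 2.5 each side at its top, 6.5 at its foot. Origin: centre of the plate's lower face, z out of the top. Starts on the rack sloping at 32 degrees, top side up: long side level, lower edge nearest the robot, handle facing up and toward the robot
- lid_handle (a point): point in the lid's straight bar handle, on its middle, 30 above the plate's lower face. The bar is 90 long (lid y), 18 wide (lid x) and stands from 10 (the plate's top) to 40 above the plate's lower face; take it across its 18 width with the tool along the lid's normal
- lid_end_a (a point): point on the lid's lower face, 76 from its centre toward its +y end
- lid_end_b (a point): point on the lid's lower face, 76 from its centre toward its -y end
- rack: steel wire draining rack, fixed, 175 long (y), about 130 deep (x), 87 high at the back; five bars slope up away from the robot at 32 degrees, turned up 12 in front to stop the lid's lower edge. Origin: on the worktop under the lid's centre, which lies 56 above it; x points away from the robot, up the slope
- lemon: yellow lemon, 78 long (its x at the start), 55 across, lying on the worktop in front of box and rack, 0.11 kg; origin at the centre of its underside at the start
- lemon_mid (a point): the middle of the lemon, 28 above the worktop at the start
- mug_1: white, dark-spotted ceramic mug, 93 high, 92 across, handle to one side; stands on the near left. A bystander; origin at the centre of its underside, z up
- glass: clear drinking glass, 87 high, 63 across; stands at the far left. A bystander; origin at the centre of its underside, z up
- onion: red onion, about 82 across; on the near right. A bystander; origin at the centre of its underside, z up
- spice_bottle: glass spice bottle with a black cap, 100 high, 52 across; stands behind the work. A bystander; origin at the centre of its underside, z up

How it is judged:
By the outcome, as a careful person would: the job done as asked, in the order asked, and still so for the second after the job is handed in, with the robot touching nothing.
It also fails if it takes over 64 s, if anything falls off the work surface, if the arm or the gripper's body presses on something with over 40 N, if the wrist force passes 120 N, or if a joint passes its speed limit or range.

## Working session

There is one attempt and no reset: what is moved stays moved. The work goes in short steps, Python scripts to look and compute and a tool call to move; the robot and the scene stay as the last step left them, time stands still between calls to the robot, and variables do not carry over. Pictures are saved under pics/ and viewed, at most 13 in all, crops included, and the job is handed in when it is done.

```bash
ls; mkdir -p pics
```

Create h.py:
```python
import numpy as np, cv2
from scipy.spatial.transform import Rotation as Ro
from plant import bot
def cap(n,save=None):
    c=bot.capture(n); c['K']=np.array(c['K']);c['R']=np.array(c['R']);c['t']=np.array(c['t'])
    if save: cv2.imwrite('pics/'+save,c['color'][:,:,::-1])
    return c
def ray(c,uv):
    d=cv2.undistortPoints(np.array([[uv]],float),c['K'],np.array([c['k1'],0,0,0.]))[0,0]
    return -c['R'].T@c['t'], c['R'].T@np.r_[d,1]
def onz(c,uv,z):
    o,d=ray(c,uv); return o+d*(z-o[2])/d[2]
def proj(c,X):
    return cv2.projectPoints(np.array(X,float).reshape(-1,1,3),cv2.Rodrigues(c['R'])[0],c['t'],c['K'],np.array([c['k1'],0,0,0.]))[0][:,0]
def tri(c1,u1,c2,u2):
    o1,d1=ray(c1,u1);o2,d2=ray(c2,u2)
    s=np.linalg.lstsq(np.c_[d1,-d2],o2-o1,rcond=None)[0]
    a,b=o1+d1*s[0],o2+d2*s[1]; return (a+b)/2,np.linalg.norm(a-b)
```

Run:
```python
from h import *
o=bot.get_obs();print({k:np.round(v,3).tolist() for k,v in o.items()})
for n in('side','top'):
    c=cap(n,n+'0.png');print(n,-c['R'].T@c['t'],c['R'][2],c['K'][0,0],c['k1'])
```

```text
pics
plant.py
{'time': 0.0, 'joint_positions': [1.14, 0.343, 1.525, 0.0, 1.275, -0.146], 'dq': [0.0, 0.0, 0.001, -0.002, 0.001, -0.001], 'tau': [-0.0, -43.127, -24.421, 0.071, 0.056, -0.0], 'tool_pos': [147.422, 503.726, 404.057], 'tcp_rot': [-3.14, -0.0, 2.857], 'contact_force': [-0.44, 0.032, -0.322], 'moment': [0.046, -0.001, 0.024], 'finger_force': 0.0, 'grip_width': 91.652}
side [508.17389864 683.08997417 676.39512816] [ 0.07536435 -0.75625053 -0.64992719] 484.69324645629246 -0.0628380414000919
top [ -12.14398211  -46.1329019  1529.06950052] [ 0.37986442  0.01805912 -0.92486588] 624.1186933985757 0.013724711948754404
```

View pics/side0.png

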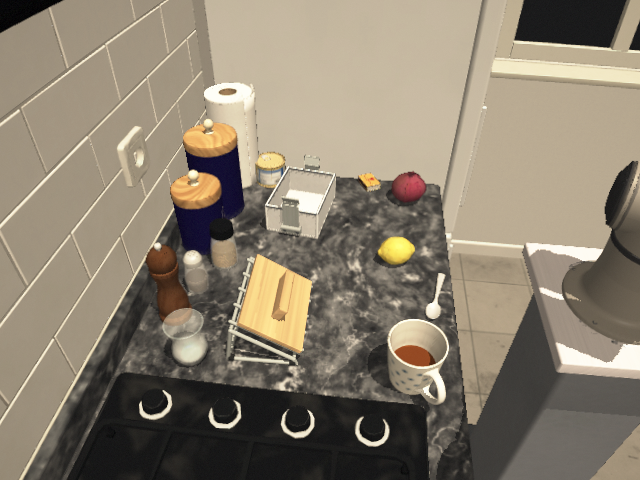

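View pics/top0.png

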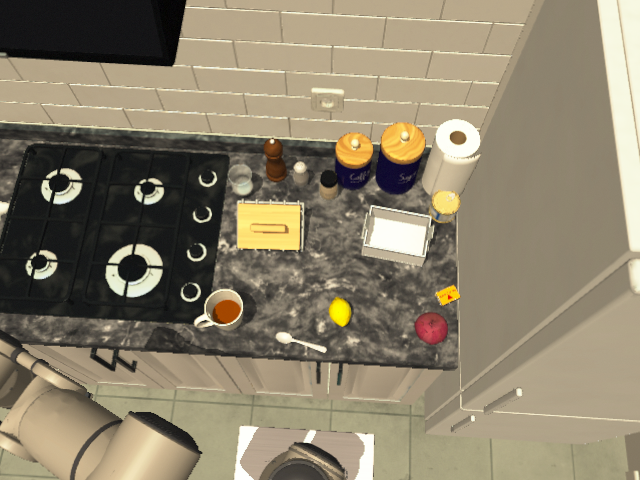

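The side view shows the lemon at (396,251), the box around (300,200), the lid at (275,303) and its handle at (283,295). In the top view the lemon is at (341,311), the box at (397,235) and the lid at (270,226). Next I'll take masks and zoomed crops.

Run:
```python
from h import *
s,t=cap('side'),cap('top')
def lem(c):
    h=cv2.cvtColor(c['color'],cv2.COLOR_RGB2HSV);m=cv2.inRange(h,(22,170,90),(34,255,255))
    n,l,st,ce=cv2.connectedComponentsWithStats(m);i=1+np.argmax(st[1:,4]);
    r=cv2.minAreaRect(np.argwhere(l==i)[:,::-1].astype(np.float32));return ce[i],r,st[i]
a,b=lem(s),lem(t);print(a,b,tri(s,a[0],t,b[0]))
def crop(c,u,v,w=100,h=75):
    return cv2.resize(c['color'][v:v+h,u:u+w,::-1],(400,300),interpolation=cv2.INTER_CUBIC)
cv2.imwrite('pics/z.png',np.vstack([np.hstack([crop(t,348,195),crop(s,255,150,112,84)]),np.hstack([crop(t,222,190),crop(s,220,247,160,120)])]))
```

```text
(array([399.23529412, 260.        ]), ((399.50006103515625, 260.0000305175781), (3.535533905029297, 4.949747562408447), 45.0), array([397, 258,   6,   5,  17], dtype=int32)) (array([339.85132383, 311.36659878]), ((340.25, 311.25), (26.162948608398438, 22.62741470336914), 45.0), array([329, 297,  22,  30, 491], dtype=int32)) (array([432.3023103 , -61.35936227,   6.83295982]), np.float64(15.677901033789855))
```

View pics/z.png

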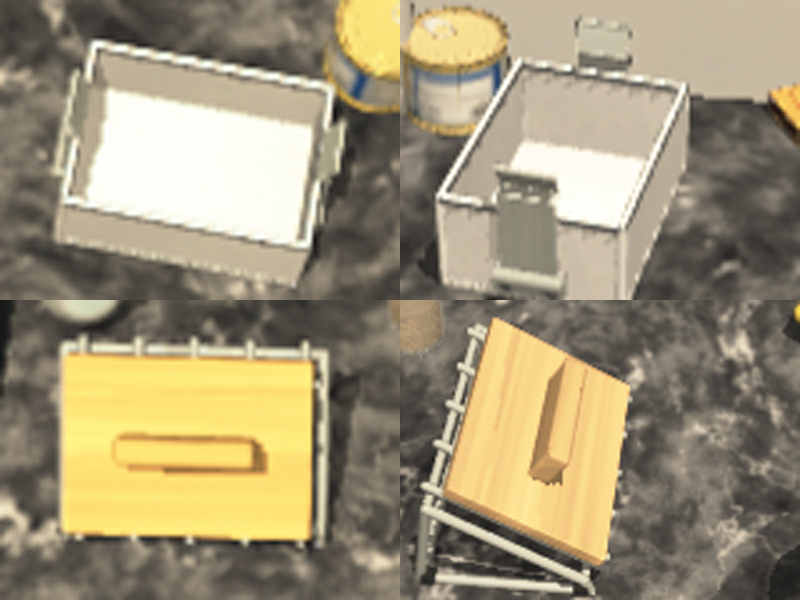

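Rows top to bottom: the box rim corners are clear in both views, as are the lid plate and handle. The near clip is at about (525,220) in the side crop. I'll triangulate the corners and widen the lemon mask.

Run:
```python
from h import *
np.set_printoptions(precision=1,suppress=True)
s,t=cap('side'),cap('top')
un=lambda p,sc,o:(np.array(p,float)+.5)/sc-.5+np.array(o)
def both(T,S,ssc,so,to):
    P=[]
    for a,b in zip(T,S):
        p,e=tri(t,un(a,4,to),s,un(b,ssc,so));P.append(p);print(p,round(e,1))
    P=np.array(P);print('mean',P.mean(0));return P
print('box ++ -+(y-) -- +y-x');B=both([(92,41),(335,86),(310,247),(65,206)],[(38,197),(118,61),(288,86),(225,232)],400/112,(255,150),(348,195))
for d in(B[0]-B[1],B[3]-B[2]):print(np.linalg.norm(d),np.arctan2(-d[0],d[1]))
print('lid');L=both([(62,55),(315,62),(315,241),(62,232)],[(45,195),(93,18),(230,85),(203,256)],2.5,(220,247),(222,190))
for d in(L[0]-L[1],L[3]-L[2]):print(np.linalg.norm(d),np.arctan2(-d[0],d[1]))
x=(L[0]+L[1]-L[2]-L[3])/2;print('slope',np.linalg.norm(x),np.degrees(np.arctan2(x[2],np.hypot(*x[:2]))))
print('handle top');H=both([(117,135),(253,140),(251,167),(117,164)],[(143,157),(172,57),(187,72),(162,163)],2.5,(220,247),(222,190))
cs=[]
for c,lo,hi in((s,(360,225),(425,275)),(t,(320,290),(360,335))):
    h=cv2.cvtColor(c['color'],cv2.COLOR_RGB2HSV);m=cv2.inRange(h,(18,110,50),(36,255,255))
    k=np.zeros_like(m);k[lo[1]:hi[1],lo[0]:hi[0]]=1;p=np.argwhere(m*k)[:,::-1].astype(np.float32)
    r=cv2.minAreaRect(p);M=cv2.moments(m*k,True);print(len(p),p.mean(0),r,.5*np.arctan2(2*M['mu11'],M['mu20']-M['mu02']));cs.append(p.mean(0))
    a=.5*np.arctan2(2*M['mu11'],M['mu20']-M['mu02']);q=cs[-1];d=15*np.array([np.cos(a),np.sin(a)])
    v=onz(c,q+d,28)-onz(c,q-d,28);print('yaw long',np.arctan2(v[1],v[0]))
print('lemon',tri(s,cs[0],t,cs[1]),onz(s,cs[0],28),onz(t,cs[1],28))
```

```text
box ++ -+(y-) -- +y-x
[ 714.6 -128.2   66.3] 0.8
[ 693.4 -286.6   64.5] 0.5
[ 579.2 -270.3   65.4] 1.5
[ 600.5 -115.5   60.6] 0.9
mean [ 646.9 -200.1   64.2]
159.80709646488296 -0.13321969974631995
156.28561263822908 -0.13696326270002496
lid
[685.9 215.2  88.8] 0.1
[690.7  52.8  90.7] 0.2
[592.1  47.1  29.3] 0.2
[587.1 209.9  35.1] 3.2
mean [638.9 131.2  61. ]
162.509296572836 0.029266208165699175
163.03526925158192 0.030665949989213008
slope 114.42372804440221 30.182277337532817
handle top
[632.4 174.4  86.6] 1.4
[629.3  87.7  94.3] 4.6
[617.8  88.4  81. ] 2.1
[618.3 173.   79.2] 3.8
mean [624.5 130.9  85.3]
787 [395.9 250.1] ((396.00006103515625, 250.0000457763672), (29.698482513427734, 31.11269760131836), 45.0) -0.11715663353352009
yaw long -2.8434291414399433
522 [339.7 311.3] ((339.8000183105469, 311.4000244140625), (24.149532318115234, 25.938386917114258), 26.56505012512207) 1.3561472025293284
yaw long -2.880986281534249
lemon (array([434.4, -63.6,  26.3]), np.float64(0.2351893938274635)) [434.7 -61.8  28. ] [433.8 -63.6  28. ]
```

Add to h.py:
```python
def go(x,y,z,yaw=None):
    "tool-axes shift to grasp point x,y,z (vertical tool) and yaw"
    o=bot.get_obs();R=Ro.from_euler('xyz',o['tcp_rot']).as_matrix();p=np.array(o['tool_pos'])
    d=R.T@(np.array([x,y,z+159.])-p);w=o['tcp_rot'][2]
    tr=0 if yaw is None else -((yaw-w+np.pi)%(2*np.pi)-np.pi)
    print('t',round(o['time'],2),'grasp',np.round(p-[0,0,159],1),'yaw',round(w,3),'q6',round(o['joint_positions'][5],2),'F',np.round(o['contact_force'],1),'w',round(o['grip_width'],1),'| SHIFT',np.round(d,1),'turn',round(tr,3))
```

```bash
python3 -c "
from h import *
go(440,180,240,3.42);go(434,-63,120,3.42)"
```

```text
t 0.3 grasp [147.5 503.8 245.5] yaw 2.857 q6 -0.15 F [-0.3 -0.2 -0.7] w 91.7 | SHIFT [-371.7 -228.6    5.6] turn -0.563
t 0.3 grasp [147.5 503.8 245.5] yaw 2.857 q6 -0.15 F [-0.3 -0.2 -0.7] w 91.7 | SHIFT [-434.3 -463.4  125.7] turn -0.563
```

The manual's scale: shifts go in shares of 600 mm and turns go in shares of pi rad. Converting my numbers, -370 mm / 600 = -0.6167, -230 mm / 600 = -0.3833, -0.56 rad / 3.1416 = -0.1783.

Emit:
shift_gripper(segments={"moves": [[92, -0.6167, -0.3833, 0, -0.1783], [92, -0.6167, -0.3833, 0, -0.1783], [92, -0.6167, -0.3833, 0, -0.1783], [92, -0.6167, -0.3833, 0, -0.1783], [92, -0.6167, -0.3833, 0, -0.1783]]})

```text
time: 0.92
tool_pos: [342.3, 286.6, 405.0]
tcp_rot: [3.141, 0.001, -2.865]
contact_force: [0.5, 0.6, -0.2]
grip_width: 92.1
finger_force: 0.0
```

```bash
python3 -c "
from h import *
go(434,-63,100,3.42)"
```

```text
t 0.93 grasp [342.3 286.6 246. ] yaw -2.865 q6 -1.32 F [ 0.5  0.6 -0.2] w 92.1 | SHIFT [   7.3 -361.4  145.9] turn -0.002
```

Emit:
shift_gripper(segments={"moves": [[92, 0.0117, -0.6, 0.2417, 0], [92, 0.0117, -0.6, 0.2417, 0], [92, 0.0117, -0.6, 0.2417, 0], [92, 0.0117, -0.6, 0.2417, 0], [92, 0.0117, -0.6, 0.2417, 0]]})

```text
time: 1.55
tool_pos: [415.0, 5.8, 287.6]
tcp_rot: [-3.141, 0.001, -2.866]
contact_force: [0.6, -0.3, 0.2]
grip_width: 91.9
finger_force: 0.0
```

```bash
python3 -c "
from h import *
go(434,-63,100,3.42)"
```

```text
t 1.55 grasp [415.    5.8 128.6] yaw -2.866 q6 -2.02 F [ 0.6 -0.3  0.2] w 91.9 | SHIFT [  0.4 -71.4  28.7] turn -0.003
```

Converted, -71 mm / 600 = -0.1183, 25 mm / 600 = 0.0417.

Emit:
shift_gripper(segments={"moves": [[92, 0, -0.1183, 0.0417, 0], [92, 0, -0.1183, 0.0417, 0], [92, 0, -0.1183, 0.0417, 0]]})

```text
time: 1.92
tool_pos: [433.9, -60.9, 262.8]
tcp_rot: [3.141, -0.001, -2.868]
contact_force: [-1.2, 0.6, -0.1]
grip_width: 92.1
finger_force: 0.0
```

Run:
```python
from h import *
go(434,-63,28,3.42)
s,t=cap('side'),cap('top')
f=lambda c,u,v:cv2.resize(c['color'][v:v+150,u:u+200,::-1],(400,300))
cv2.imwrite('pics/g1.png',np.hstack([f(s,290,130),f(t,240,220)]))
```

```text
t 1.93 grasp [433.9 -60.9 103.8] yaw -2.868 q6 -2.16 F [-1.2  0.6 -0.1] w 92.1 | SHIFT [ 0.4 -2.1 75.8] turn -0.005
```

View pics/g1.png

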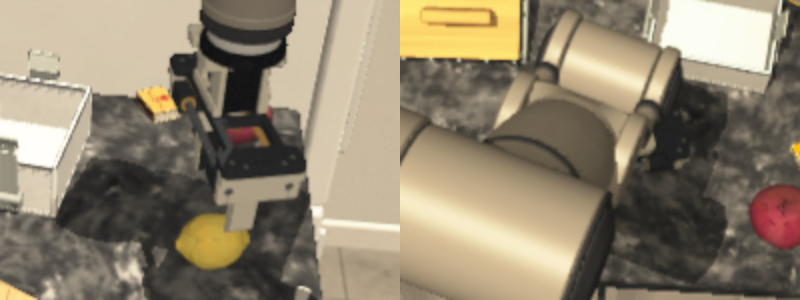

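The side crop shows the near finger just on the robot-left side of the lemon (about 225,215), lined up across its long axis. I'll lower and grip.

Converted, 76 mm / 600 = 0.1267, 40 mm / 600 = 0.0667.

Emit:
shift_gripper(segments={"moves": [[92, 0, -0.0033, 0.0667, 0], [92, 0, -0.0033, 0.1267, 0], [92, 0, -0.0033, 0.1267, 0], [40, 0, -0.0033, 0.1267, 0], [40, 0, -0.0033, 0.1267, 0]]})

```text
time: 2.65
tool_pos: [435.1, -62.3, 188.5]
tcp_rot: [-3.14, 0.003, -2.866]
contact_force: [-0.2, -0.8, 0.2]
grip_width: 76.3
finger_force: 0.0
```

Emit:
shift_gripper(segments={"moves": [[40, 0, 0, 0, 0], [40, 0, 0, 0, 0], [40, 0, 0, 0, 0], [40, 0, 0, 0, 0]]})

```text
time: 3.15
tool_pos: [434.6, -62.7, 187.5]
tcp_rot: [-3.141, 0.001, -2.867]
contact_force: [-2.1, 0.0, 6.6]
grip_width: 52.9
finger_force: 30.0
```

```bash
python3 -c "
from h import *
go(434,-63,140,3.42)"
```

```text
t 3.15 grasp [434.6 -62.7  28.5] yaw -2.867 q6 -2.16 F [-2.1  0.   6.6] w 52.9 | SHIFT [   0.7   -0.2 -111.5] turn -0.003
```

Gripped (52.9 mm). Next I'll lift and carry it to the box, turning to yaw 1.44.

Converted, -140 mm / 600 = -0.2333, -120 mm / 600 = -0.2, 0.6 rad / 3.1416 = 0.191.

Emit:
shift_gripper(segments={"moves": [[40, 0, 0, -0.1, 0], [40, 0, 0, -0.2, 0.0318], [40, 0, 0, -0.2333, 0.0955], [40, 0, 0, -0.2333, 0.156], [40, 0, 0, -0.2333, 0.191]]})

```text
time: 3.78
tool_pos: [434.3, -62.5, 327.2]
tcp_rot: [3.141, 0.0, 2.812]
contact_force: [0.1, -0.4, -2.0]
grip_width: 53.0
finger_force: 30.0
```

```bash
python3 -c "
from h import *
go(647,-200,170,1.44)"
```

```text
t 3.77 grasp [434.3 -62.5 168.2] yaw 2.812 q6 -1.56 F [ 0.1 -0.4 -2. ] w 53.0 | SHIFT [-245.8  -61.2   -1.7] turn 1.372
```

Converted, -245 mm / 600 = -0.4083, -61 mm / 600 = -0.1017, 1.37 rad / 3.1416 = 0.4361.

Emit:
shift_gripper(segments={"moves": [[40, -0.4083, -0.1017, 0, 0.4361], [40, -0.4083, -0.1017, 0, 0.4361], [40, -0.4083, -0.1017, 0, 0.4361], [40, -0.4083, -0.1017, 0, 0.4361], [40, -0.4083, -0.1017, 0, 0.4361]]})

```text
time: 4.4
tool_pos: [649.5, -201.1, 324.0]
tcp_rot: [-3.14, -0.001, 1.871]
contact_force: [0.1, 0.5, -1.6]
grip_width: 52.6
finger_force: 30.0
```

```bash
python3 -c "
from h import *
go(647,-200,170,1.44)"
```

```text
t 4.4 grasp [ 649.5 -201.1  165. ] yaw 1.871 q6 -0.71 F [ 0.1  0.5 -1.6] w 52.6 | SHIFT [ 1.8 -2.  -5. ] turn 0.431
```

Converted, 48 mm / 600 = 0.08, 30 mm / 600 = 0.05, 0.43 rad / 3.1416 = 0.1369.

Emit:
shift_gripper(segments={"moves": [[40, 0.0017, -0.0033, 0.0167, 0.0605], [40, 0.0033, -0.0033, 0.05, 0.121], [40, 0.0033, -0.0033, 0.08, 0.1369], [40, 0.0033, -0.0033, 0.08, 0.1369], [40, 0.0033, -0.0033, 0.08, 0.1369]]})

```text
time: 5.03
tool_pos: [644.9, -197.4, 279.4]
tcp_rot: [3.141, 0.0, 1.45]
contact_force: [-0.5, -0.0, -0.8]
grip_width: 52.5
finger_force: 30.0
```

Run:
```python
from h import *
go(647,-200,34,1.44)
s,t=cap('side'),cap('top')
f=lambda c,u,v:cv2.resize(c['color'][v:v+150,u:u+133,::-1],(533,600),interpolation=cv2.INTER_CUBIC)
cv2.imwrite('pics/g2.png',cv2.resize(np.hstack([f(s,240,100),f(t,330,150)]),(800,450)))
```

```text
t 5.03 grasp [ 644.9 -197.4  120.4] yaw 1.45 q6 -0.29 F [-0.5 -0.  -0.8] w 52.5 | SHIFT [-2.4  2.4 86.4] turn 0.01
```

View pics/g2.png

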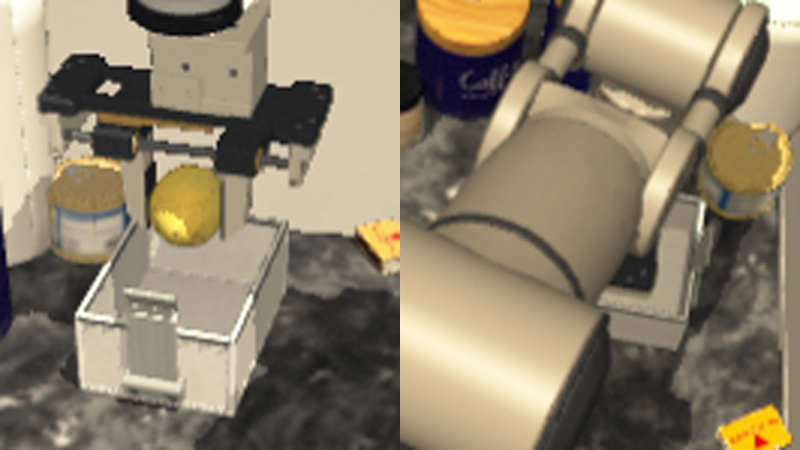

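The side crop shows the lemon held between the fingers, centred over the box. The wide gripper body lies across the box's x, clear of the clips. I'll check its clearance to the canisters behind before lowering.

Run:
```python
from h import *
t=cap('top')
for n,u,z in(('canbase',(397,192),0),('coffee base',(354,187),0),('yellowcan front top',(432,210),60),('yellow base',(440,222),0),('towel base',(432,192),0)): print(n,onz(t,u,z).round())
```

```text
canbase [ 792. -203.    0.]
coffee base [800. -84.   0.]
yellowcan front top [ 714. -289.   60.]
yellow base [ 709. -320.    0.]
towel base [ 798. -299.    0.]
```

Converted, 81 mm / 600 = 0.135, 75 mm / 600 = 0.125, 0.01 rad / 3.1416 = 0.0032.

Emit:
shift_gripper(segments={"moves": [[40, -0.0033, 0.0033, 0.05, 0.0032], [40, -0.0033, 0.0033, 0.0917, 0.0032], [40, -0.0033, 0.0033, 0.125, 0.0032], [40, -0.0033, 0.0033, 0.135, 0.0032], [40, -0.0033, 0.0033, 0.135, 0.0032]]})

```text
time: 5.8
tool_pos: [646.7, -199.5, 198.3]
tcp_rot: [3.141, 0.0, 1.439]
contact_force: [0.4, -0.3, -1.3]
grip_width: 53.0
finger_force: 30.0
```

```bash
python3 -c "
from h import *
go(647,-200,33,1.44)"
```

```text
t 5.8 grasp [ 646.7 -199.5   39.3] yaw 1.439 q6 -0.28 F [ 0.4 -0.3 -1.3] w 53.0 | SHIFT [-0.4  0.4  6.3] turn -0.001
```

Converted, 5 mm / 600 = 0.0083, 4 mm / 600 = 0.0067.

Emit:
shift_gripper(segments={"moves": [[40, 0, 0, 0.0033, 0], [40, 0, 0, 0.0067, 0], [40, 0, 0, 0.0083, 0], [40, 0, 0, 0.0083, 0]]})

```text
time: 6.3
tool_pos: [646.5, -199.5, 193.1]
tcp_rot: [3.142, -0.0, 1.439]
contact_force: [-0.3, 0.5, -1.2]
grip_width: 53.1
finger_force: 30.0
```

Emit:
shift_gripper(segments={"moves": [[40, 0, 0, 0.0017, 0], [40, 0, 0, 0.0017, 0]]})

```text
time: 6.55
tool_pos: [646.5, -199.5, 191.9]
tcp_rot: [-3.141, -0.0, 1.439]
contact_force: [-0.1, -0.2, -1.9]
grip_width: 52.8
finger_force: 30.0
```

Converted, 1 mm / 600 = 0.0017.

Emit:
shift_gripper(segments={"moves": [[40, 0, 0, 0.0017, 0], [40, 0, 0, 0.0017, 0]]})

```text
time: 6.8
tool_pos: [646.5, -199.5, 191.6]
tcp_rot: [3.141, 0.0, 1.439]
contact_force: [-2.4, 0.8, 3.2]
grip_width: 52.8
finger_force: 30.0
```

Emit:
shift_gripper(segments={"moves": [[40, 0, 0, 0.0017, 0], [40, 0, 0, 0.0017, 0]]})

```text
time: 7.05
tool_pos: [646.5, -199.5, 191.5]
tcp_rot: [3.141, 0.0, 1.439]
contact_force: [-3.4, 0.9, 9.3]
grip_width: 53.1
finger_force: 30.0
```

On the floor of the box. Ease off, open narrowly and rise.

Converted, -1 mm / 600 = -0.0017.

Emit:
shift_gripper(segments={"moves": [[62, 0, 0, -0.0017, 0], [62, 0, 0, -0.0017, 0], [62, 0, 0, -0.0017, 0]]})

```text
time: 7.42
tool_pos: [646.5, -199.5, 190.7]
tcp_rot: [-3.141, -0.0, 1.439]
contact_force: [0.3, 0.3, 0.7]
grip_width: 61.6
finger_force: 0.0
```

Emit:
shift_gripper(segments={"moves": [[62, 0, 0, -0.0417, 0], [62, 0, 0, -0.125, 0], [62, 0, 0, -0.2167, 0], [62, 0, 0, -0.2167, 0]]})

```text
time: 7.92
tool_pos: [647.4, -199.8, 326.7]
tcp_rot: [3.132, 0.003, 1.439]
contact_force: [0.3, -0.2, -1.0]
grip_width: 62.0
finger_force: 0.0
```

```bash
python3 -c "
from h import *
go(628,131,200,0.035+np.pi/2)"
```

```text
t 7.92 grasp [ 647.4 -199.8  167.7] yaw 1.439 q6 -0.28 F [ 0.3 -0.2 -1. ] w 62.0 | SHIFT [325.3 -62.3 -33.8] turn -0.166
```

Converted, 300 mm / 600 = 0.5, 240 mm / 600 = 0.4, -0.16 rad / 3.1416 = -0.0509.

Emit:
shift_gripper(segments={"moves": [[62, 0.1, -0.02, -0.05, 0], [62, 0.2, -0.0417, -0.1, -0.0159], [62, 0.3, -0.0583, -0.1, -0.0318], [62, 0.4, -0.0767, -0.1, -0.0509], [62, 0.5, -0.095, -0.1, -0.0509]]})

```text
time: 8.55
tool_pos: [629.2, 101.5, 380.1]
tcp_rot: [-3.14, -0.0, 1.6]
contact_force: [0.3, -0.2, 0.8]
grip_width: 62.1
finger_force: 0.0
```

Run:
```python
from h import *
t,s=cap('top'),cap('side')
un=lambda p,sc,o:(np.array(p,float)+.5)/sc-.5+np.array(o)
for c,p,sc,o in((t,(184.5,151.5),4,(222,190)),(s,(166,112),2.5,(220,247))):print('handle top',onz(c,un(p,sc,o),90).round(1))
for c,p,sc,o in((t,(188.5,147.5),4,(222,190)),(s,(142.7,138.5),2.5,(220,247))):print('plate top',onz(c,un(p,sc,o),64.5).round(1))
go(622,131,150,1.606)
```

```text
handle top [623.  130.1  90. ]
handle top [623.1 137.   90. ]
plate top [637.2 131.   64.5]
plate top [639.6 139.5  64.5]
t 8.65 grasp [628.6 105.8 220.9] yaw 1.606 q6 0.01 F [ 0.6 -0.8  0.4] w 62.2 | SHIFT [25.2 -5.5 71. ] turn 0.0
```

Converted, 111 mm / 600 = 0.185, -3.5 mm / 600 = -0.0058.

Emit:
shift_gripper(segments={"moves": [[38, 0.0433, -0.0058, 0.0667, 0], [38, 0.0433, -0.0058, 0.1333, 0], [38, 0.0433, -0.0058, 0.1667, 0], [38, 0.0433, -0.0058, 0.185, 0], [38, 0.0433, -0.0058, 0.185, 0]]})

```text
time: 9.28
tool_pos: [625.4, 125.1, 269.2]
tcp_rot: [-3.14, 0.0, 1.599]
contact_force: [-0.3, 0.2, 0.2]
grip_width: 38.1
finger_force: 0.0
```

```bash
python3 -c "
from h import *
go(624,132,105,1.606)"
```

```text
t 9.28 grasp [625.4 125.1 110.2] yaw 1.599 q6 0.05 F [-0.3  0.2  0.2] w 38.1 | SHIFT [ 7.  -1.2  5.2] turn -0.007
```

Converted, 7 mm / 600 = 0.0117, 5 mm / 600 = 0.0083, -0.007 rad / 3.1416 = -0.0022.

Emit:
shift_gripper(segments={"moves": [[38, 0.0117, -0.0017, 0, -0.0022], [38, 0.0117, -0.0017, 0.005, -0.0022], [38, 0.0117, -0.0017, 0.0083, -0.0022], [38, 0.0117, -0.0017, 0.0083, -0.0022]]})

```text
time: 9.78
tool_pos: [624.1, 132.5, 265.0]
tcp_rot: [-3.142, -0.0, 1.606]
contact_force: [-0.3, 0.5, -0.9]
grip_width: 37.7
finger_force: 0.0
```

Run:
```python
from h import *
go(624,132,102,1.606)
s=cap('side')
cv2.imwrite('pics/g3.png',cv2.resize(s['color'][220:340,215:355,::-1],(700,600),interpolation=cv2.INTER_CUBIC))
```

```text
t 9.78 grasp [624.1 132.5 106. ] yaw 1.606 q6 0.05 F [-0.3  0.5 -0.9] w 37.7 | SHIFT [-0.5 -0.1  4. ] turn 0.0
```

View pics/g3.png

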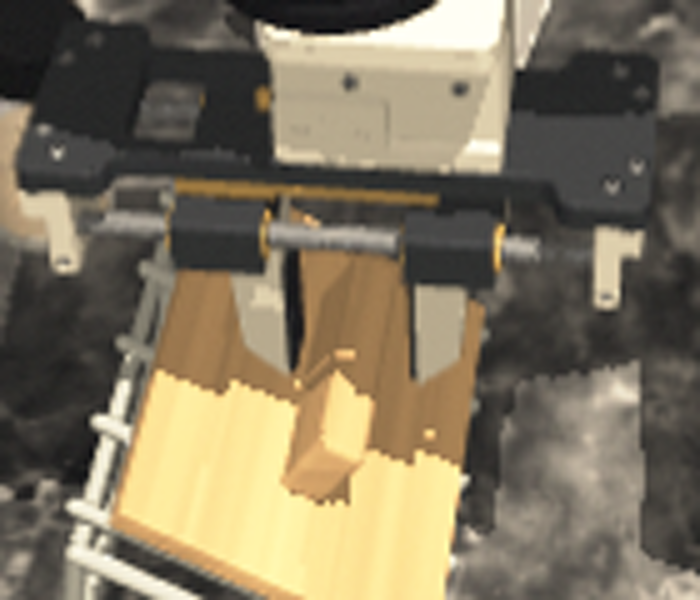

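The side crop shows the fingers straddling the tilted handle: left tip at (290,375), right tip at (420,380). Their backs taper, so I can go deeper while watching for contact.

Converted, 9 mm / 600 = 0.015, 7 mm / 600 = 0.0117.

Emit:
shift_gripper(segments={"moves": [[40, 0, 0.0033, 0, 0], [40, 0, 0.0033, 0.0067, 0], [40, 0, 0.0033, 0.0117, 0], [40, 0, 0.0033, 0.015, 0], [40, 0, 0.0033, 0.015, 0]]})

```text
time: 10.45
tool_pos: [626.1, 132.5, 255.7]
tcp_rot: [-3.141, -0.0, 1.606]
contact_force: [-0.6, -0.4, 0.8]
grip_width: 40.1
finger_force: 0.0
```

Emit:
shift_gripper(segments={"moves": [[40, 0, 0, 0.0025, 0], [40, 0, 0, 0.0025, 0]]})

```text
time: 10.7
tool_pos: [626.1, 132.6, 254.5]
tcp_rot: [-3.141, -0.0, 1.606]
contact_force: [1.1, -0.5, 0.2]
grip_width: 40.2
finger_force: 0.0
```

Emit:
shift_gripper(segments={"moves": [[40, 0, 0, 0.0025, 0], [40, 0, 0, 0.0025, 0]]})

```text
time: 10.95
tool_pos: [626.1, 132.6, 252.9]
tcp_rot: [-3.141, -0.0, 1.606]
contact_force: [-0.3, 0.5, -0.9]
grip_width: 39.9
finger_force: 0.0
```

Emit:
shift_gripper(segments={"moves": [[34, 0, 0.0033, 0, 0], [10, 0, 0.005, 0, 0], [10, 0, 0.005, 0, 0], [10, 0, 0.005, 0, 0], [10, 0, 0.005, 0, 0]]})

```text
time: 11.58
tool_pos: [628.5, 132.7, 253.1]
tcp_rot: [-3.139, 0.0, 1.606]
contact_force: [-5.8, -0.8, 3.6]
grip_width: 24.9
finger_force: 27.4
```

Emit:
shift_gripper(segments={"moves": [[10, 0, 0, 0, 0], [10, 0, 0, -0.005, 0], [10, 0, 0, -0.01, 0], [10, 0, 0, -0.0167, 0]]})

```text
time: 12.08
tool_pos: [628.7, 132.6, 263.0]
tcp_rot: [-3.14, 0.0, 1.606]
contact_force: [-5.0, -0.7, 1.0]
grip_width: 22.2
finger_force: 27.4
```

Converted, -110 mm / 600 = -0.1833, -85 mm / 600 = -0.1417.

Emit:
shift_gripper(segments={"moves": [[10, 0, 0, -0.0167, 0], [10, 0, 0, -0.0417, 0], [10, 0, 0, -0.0833, 0], [10, 0, 0, -0.1417, 0], [10, 0, 0, -0.1833, 0]]})

```text
time: 12.7
tool_pos: [629.4, 132.7, 375.8]
tcp_rot: [3.138, -0.0, 1.606]
contact_force: [-0.2, -0.5, -2.6]
grip_width: 18.3
finger_force: 28.7
```

Run:
```python
from h import *
go(520,-15,204,np.pi/2)
s=cap('side')
cv2.imwrite('pics/g4.png',cv2.resize(s['color'][160:340,195:405,::-1],(700,600),interpolation=cv2.INTER_CUBIC))
```

```text
t 12.7 grasp [629.4 132.7 216.8] yaw 1.606 q6 0.05 F [-0.2 -0.5 -2.6] w 18.3 | SHIFT [-143.7 -114.7   12.4] turn 0.036
```

View pics/g4.png

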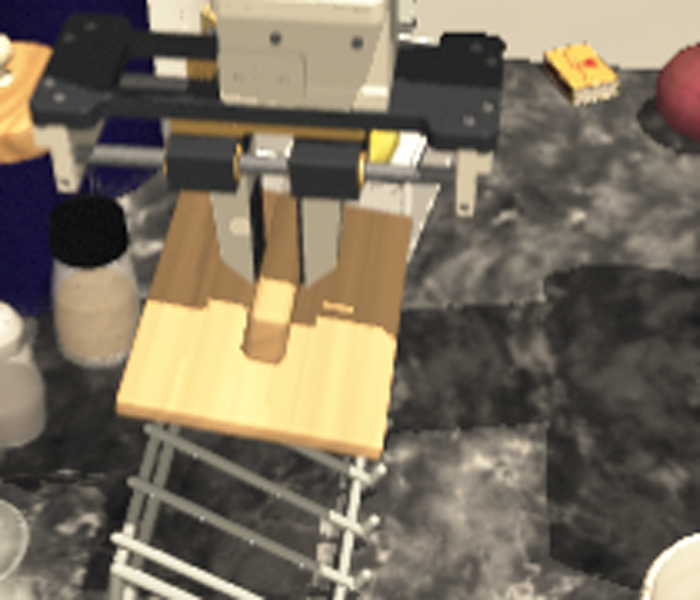

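The handle has aligned itself in the fingers (18.3 mm) and the lid hangs level, clear of the rack. I'll set it down on free worktop to measure it and regrasp squarely.

Converted, -144 mm / 600 = -0.24, -115 mm / 600 = -0.1917, 0.036 rad / 3.1416 = 0.0115.

Emit:
shift_gripper(segments={"moves": [[10, -0.08, -0.0633, 0, 0], [10, -0.16, -0.1283, 0, 0.0064], [10, -0.24, -0.1917, 0.0333, 0.0115], [10, -0.24, -0.1917, 0.1, 0.0115], [10, -0.24, -0.1917, 0.15, 0.0115]]})

```text
time: 13.38
tool_pos: [518.9, -16.2, 282.3]
tcp_rot: [3.141, -0.0, 1.568]
contact_force: [0.0, 0.9, -3.2]
grip_width: 17.7
finger_force: 29.5
```

```bash
python3 -c "
from h import *
go(520,-15,70,np.pi/2)"
```

```text
t 13.38 grasp [518.9 -16.2 123.3] yaw 1.568 q6 -0.18 F [ 0.   0.9 -3.2] w 17.7 | SHIFT [ 1.2  1.1 53.3] turn -0.002
```

Converted, 62 mm / 600 = 0.1033, 59 mm / 600 = 0.0983.

Emit:
shift_gripper(segments={"moves": [[10, 0, 0, 0.05, 0], [10, 0, 0, 0.0883, 0], [10, 0, 0, 0.0983, 0], [10, 0, 0, 0.1033, 0], [10, 0, 0, 0.1033, 0]]})

```text
time: 14.0
tool_pos: [519.7, -15.3, 221.8]
tcp_rot: [3.14, 0.0, 1.57]
contact_force: [0.3, -0.0, -2.3]
grip_width: 17.8
finger_force: 29.5
```

Emit:
shift_gripper(segments={"moves": [[10, 0, 0, 0.0033, 0], [10, 0, 0, 0.0067, 0], [10, 0, 0, 0.0067, 0]]})

```text
time: 14.38
tool_pos: [519.4, -15.3, 217.1]
tcp_rot: [3.141, -0.0, 1.57]
contact_force: [-0.3, 0.0, -2.6]
grip_width: 18.0
finger_force: 29.5
```

Emit:
shift_gripper(segments={"moves": [[10, 0, 0, 0.0033, 0], [10, 0, 0, 0.0067, 0], [10, 0, 0, 0.0067, 0]]})

```text
time: 14.75
tool_pos: [520.5, -15.4, 214.0]
tcp_rot: [3.137, 0.0, 1.57]
contact_force: [5.2, 0.2, 3.6]
grip_width: 17.8
finger_force: 29.9
```

Converted, -2 mm / 600 = -0.0033.

Emit:
shift_gripper(segments={"moves": [[40, 0, 0, -0.0033, 0], [40, 0, 0, -0.0033, 0], [40, 0, 0, -0.0033, 0]]})

```text
time: 15.12
tool_pos: [519.0, -15.3, 214.7]
tcp_rot: [-3.14, -0.0, 1.57]
contact_force: [0.1, 0.5, 0.5]
grip_width: 39.2
finger_force: 0.0
```

Emit:
shift_gripper(segments={"moves": [[40, 0, 0, -0.1, 0], [40, 0.1033, 0, -0.15, 0], [40, 0.2067, 0, -0.15, 0], [40, 0.31, 0, -0.15, 0], [40, 0.4133, 0, -0.15, 0]]})

```text
time: 15.75
tool_pos: [519.1, 230.2, 305.1]
tcp_rot: [-3.141, 0.0, 1.57]
contact_force: [0.7, -0.7, 0.3]
grip_width: 40.0
finger_force: 0.0
```

Run:
```python
from h import *
go(520,-15,50,np.pi/2)
s,t=cap('side'),cap('top')
f=lambda c,u,v:cv2.resize(c['color'][v:v+120,u:u+160,::-1],(400,300),interpolation=cv2.INTER_CUBIC)
g=lambda c,u,v:cv2.resize(c['color'][v:v+75,u:u+100,::-1],(400,300),interpolation=cv2.INTER_CUBIC)
cv2.imwrite('pics/g5.png',np.vstack([np.hstack([g(t,265,240),f(s,260,180)]),np.hstack([g(t,348,195),f(s,235,120)])]))
```

```text
t 15.75 grasp [519.1 230.2 146.1] yaw 1.57 q6 0.28 F [ 0.7 -0.7  0.3] w 40.0 | SHIFT [-245.2    1.1   96.1] turn -0.001
```

View pics/g5.png

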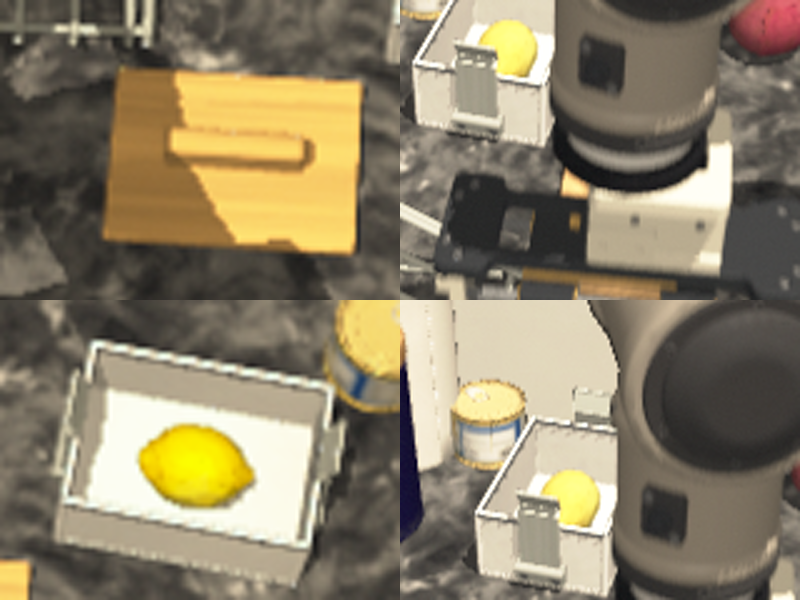

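The top crop shows the lid lying flat, corners (117,68), (362,80), (356,254) and (104,237). The lemon is lying in the box, and the rim is unchanged from before.

Run:
```python
from h import *
t=cap('top')
un=lambda p,sc,o:(np.array(p,float)+.5)/sc-.5+np.array(o)
def q(ps,o,z):
    P=np.array([onz(t,un(p,4,o),z) for p in ps]);d=P[0]+P[3]-P[1]-P[2];e=P[0]+P[1]-P[2]-P[3]
    print(P.mean(0).round(1),'len',np.linalg.norm(d)/2,'wid',np.linalg.norm(e)/2,'yaw',np.arctan2(-d[0],d[1]),np.arctan2(e[1],e[0]))
q([(117,68),(362,80),(356,254),(104,237)],(265,240),16)
q([(92,41),(335,86),(310,247),(65,206)],(348,195),68)
q([(168,128),(306,136),(303,164),(168,152)],(265,240),46)
go(519,-15,50,1.52)
```

```text
[519.9 -17.1  16. ] len 159.71385587780074 wid 116.64469490034024 yaw 0.002465011431661345 0.010482777213259546
[ 645.5 -199.8   68. ] len 157.72796681408906 wid 116.12483358163567 yaw -0.12785870943951205 -0.12562488237877037
[518.5 -18.   46. ] len 86.2960736893072 wid 17.41499810074794 yaw -0.01358438646047593 0.007706497419803617
t 15.9 grasp [518.6 231.1 145.5] yaw 1.575 q6 0.28 F [ 0.6 -0.6 -0.7] w 39.8 | SHIFT [-246.1   -0.7   95.5] turn 0.055
```

The manual's scale: shifts go in shares of 600 mm and turns go in shares of pi rad. Converting my numbers, -248 mm / 600 = -0.4133, -180 mm / 600 = -0.3.

Emit:
shift_gripper(segments={"moves": [[40, -0.1, 0, 0, 0], [40, -0.2, 0, 0, 0], [40, -0.3, 0, 0, 0], [40, -0.4133, 0.0012, 0, 0], [40, -0.4133, 0.0012, 0.05, 0]]})

```text
time: 16.52
tool_pos: [520.3, -24.9, 276.4]
tcp_rot: [3.137, 0.002, 1.564]
contact_force: [0.2, 0.3, -0.2]
grip_width: 40.0
finger_force: 0.0
```

```bash
python3 -c "
from h import *
go(519.5,-17,41,1.574)"
```

```text
t 16.52 grasp [520.3 -24.9 117.4] yaw 1.564 q6 -0.19 F [ 0.2  0.3 -0.2] w 40.0 | SHIFT [ 8.  -1.2 76.4] turn -0.01
```

Converted, 40 mm / 600 = 0.0667, 20 mm / 600 = 0.0333.

Emit:
shift_gripper(segments={"moves": [[40, 0, 0, 0.0333, 0], [40, 0, 0, 0.0667, 0]]})

```text
time: 16.77
tool_pos: [519.4, -21.3, 234.2]
tcp_rot: [-3.141, 0.0, 1.568]
contact_force: [0.4, 0.1, -0.0]
grip_width: 40.1
finger_force: 0.0
```

```bash
python3 -c "
from h import *
go(519.5,-17,41,1.574)"
```

```text
t 16.77 grasp [519.4 -21.3  75.2] yaw 1.568 q6 -0.19 F [ 0.4  0.1 -0. ] w 40.1 | SHIFT [ 4.3  0.1 34.2] turn -0.006
```

Converted, 32 mm / 600 = 0.0533, 20 mm / 600 = 0.0333, -0.006 rad / 3.1416 = -0.0019.

Emit:
shift_gripper(segments={"moves": [[40, 0.0067, 0, 0.0333, -0.0019], [40, 0.0067, 0, 0.0533, -0.0019], [40, 0.0067, 0, 0.0533, -0.0019]]})

```text
time: 17.15
tool_pos: [519.7, -16.3, 202.4]
tcp_rot: [-3.14, -0.0, 1.575]
contact_force: [0.7, 0.5, 0.2]
grip_width: 40.1
finger_force: 0.0
```

```bash
python3 -c "
from h import *
go(519.5,-17,41,1.574)"
```

```text
t 17.15 grasp [519.7 -16.3  43.4] yaw 1.575 q6 -0.18 F [0.7 0.5 0.2] w 40.1 | SHIFT [-0.7 -0.2  2.4] turn 0.001
```

Converted, 2 mm / 600 = 0.0033.

Emit:
shift_gripper(segments={"moves": [[40, 0, 0, 0.0033, 0], [10, 0, 0, 0.0033, 0], [10, 0, 0, 0.0033, 0], [10, 0, 0, 0.0033, 0], [10, 0, 0, 0.0033, 0]]})

```text
time: 17.77
tool_pos: [520.2, -15.6, 201.4]
tcp_rot: [3.141, 0.0, 1.576]
contact_force: [-0.6, -0.2, 3.6]
grip_width: 17.9
finger_force: 30.0
```

Emit:
shift_gripper(segments={"moves": [[10, 0, 0, -0.0333, 0], [10, 0, 0, -0.1, 0], [10, 0, 0, -0.1667, 0], [10, 0, 0, -0.2333, 0], [10, 0, 0, -0.2333, 0]]})

```text
time: 18.4
tool_pos: [520.5, -15.6, 343.6]
tcp_rot: [3.136, 0.001, 1.576]
contact_force: [-0.3, 0.9, -2.4]
grip_width: 17.7
finger_force: 30.0
```

```bash
python3 -c "
from h import *
go(645.5,-200.5,170,1.444)"
```

```text
t 18.4 grasp [520.5 -15.6 184.6] yaw 1.576 q6 -0.18 F [-0.3  0.9 -2.4] w 17.7 | SHIFT [-185.5  123.8   15.4] turn 0.132
```

Converted, -183 mm / 600 = -0.305, 124 mm / 600 = 0.2067, 0.132 rad / 3.1416 = 0.042.

Emit:
shift_gripper(segments={"moves": [[10, -0.0767, 0.0517, 0, 0.0095], [10, -0.1533, 0.1033, 0, 0.0191], [10, -0.23, 0.155, 0, 0.0318], [10, -0.305, 0.2067, 0, 0.042], [10, -0.305, 0.2067, 0, 0.042]]})

```text
time: 19.02
tool_pos: [645.7, -201.3, 336.9]
tcp_rot: [-3.138, -0.0, 1.44]
contact_force: [-0.7, 0.3, -2.8]
grip_width: 17.5
finger_force: 30.0
```

Emit:
shift_gripper(segments={"moves": [[10, 0, 0, 0.0167, 0], [10, 0, 0, 0.0333, 0]]})

```text
time: 19.27
tool_pos: [644.5, -196.7, 319.5]
tcp_rot: [-3.139, -0.001, 1.446]
contact_force: [-0.9, 0.4, -3.2]
grip_width: 17.8
finger_force: 30.0
```

```bash
python3 -c "
from h import *
go(645.5,-198.3,140,1.444)"
```

```text
t 19.27 grasp [ 644.5 -196.7  160.5] yaw 1.446 q6 -0.28 F [-0.9  0.4 -3.2] w 17.8 | SHIFT [-1.5  1.2 20.5] turn 0.002
```

Converted, 25 mm / 600 = 0.0417, 20 mm / 600 = 0.0333.

Emit:
shift_gripper(segments={"moves": [[10, -0.0017, 0.0017, 0.0167, 0], [10, -0.0017, 0.0017, 0.0333, 0], [10, -0.0017, 0.0017, 0.0417, 0], [10, -0.0017, 0.0017, 0.0417, 0]]})

```text
time: 19.77
tool_pos: [645.9, -198.9, 295.6]
tcp_rot: [-3.141, -0.0, 1.444]
contact_force: [-0.1, -0.6, -1.7]
grip_width: 17.7
finger_force: 30.0
```

Run:
```python
from h import *
go(645.5,-198.3,104.4,1.444)
s=cap('side')
cv2.imwrite('pics/g6.png',cv2.resize(s['color'][110:260,225:375,::-1],(600,600),interpolation=cv2.INTER_CUBIC))
```

```text
t 19.77 grasp [ 645.9 -198.9  136.6] yaw 1.444 q6 -0.29 F [-0.1 -0.6 -1.7] w 17.7 | SHIFT [ 0.6 -0.4 32.2] turn 0.0
```

View pics/g6.png

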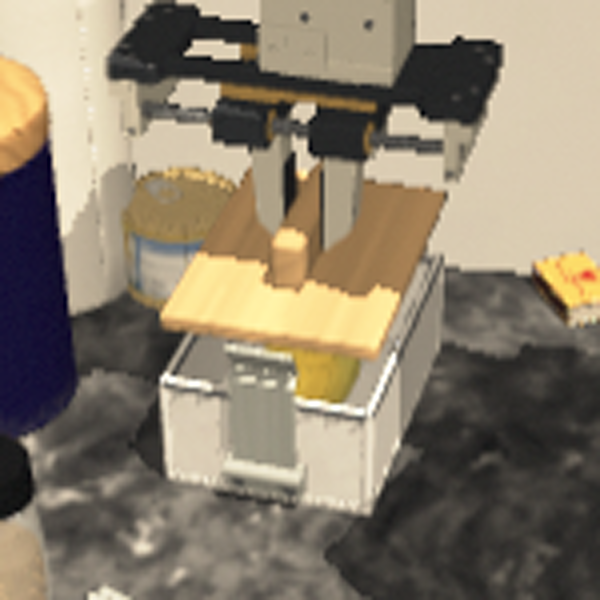

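The lid is level and squarely over the box, its near edge just above the clip flare at (262,350). I'll press down in steps.

Converted, 18 mm / 600 = 0.03, 17 mm / 600 = 0.0283.

Emit:
shift_gripper(segments={"moves": [[10, 0.0008, -0.0007, 0.0083, 0], [10, 0.0008, -0.0007, 0.0167, 0], [10, 0.0008, -0.0007, 0.0233, 0], [10, 0.0008, -0.0007, 0.0283, 0], [10, 0.0008, -0.0007, 0.03, 0]]})

```text
time: 20.45
tool_pos: [645.9, -198.7, 279.4]
tcp_rot: [3.139, 0.001, 1.444]
contact_force: [-0.7, 0.1, 6.9]
grip_width: 17.9
finger_force: 30.0
```

Emit:
shift_gripper(segments={"moves": [[10, 0, 0, 0.005, 0], [10, 0, 0, 0.01, 0], [10, 0, 0, 0.0133, 0], [10, 0, 0, 0.0133, 0]]})

```text
time: 20.95
tool_pos: [645.8, -198.1, 269.8]
tcp_rot: [3.141, -0.001, 1.444]
contact_force: [2.5, 3.0, 1.6]
grip_width: 17.8
finger_force: 30.0
```

```bash
python3 -c "
from h import *
go(645.5,-198.3,104.4,1.444)"
```

```text
t 20.95 grasp [ 645.8 -198.1  110.8] yaw 1.444 q6 -0.29 F [2.5 3.  1.6] w 17.8 | SHIFT [-0.3 -0.2  6.4] turn 0.0
```

Converted, 7 mm / 600 = 0.0117, 6 mm / 600 = 0.01.

Emit:
shift_gripper(segments={"moves": [[10, 0, 0, 0.0033, 0], [10, 0, 0, 0.0067, 0], [10, 0, 0, 0.01, 0], [10, 0, 0, 0.0117, 0], [10, 0, 0, 0.0117, 0]]})

```text
time: 21.58
tool_pos: [645.5, -199.2, 263.2]
tcp_rot: [3.141, 0.001, 1.444]
contact_force: [0.0, -3.5, 3.9]
grip_width: 18.3
finger_force: 30.0
```

Emit:
shift_gripper(segments={"moves": [[10, 0, 0, 0.0017, 0], [10, 0, 0, 0.0033, 0], [10, 0, 0, 0.0033, 0]]})

```text
time: 21.95
tool_pos: [645.4, -199.1, 263.1]
tcp_rot: [3.14, 0.001, 1.444]
contact_force: [-5.5, -1.6, 14.7]
grip_width: 17.8
finger_force: 30.0
```

Seated on the rim: TCP z is 263.1 against 263.4 expected, and the force is rising. One firmer push, then release and look.

Converted, 2 mm / 600 = 0.0033, 1 mm / 600 = 0.0017.

Emit:
shift_gripper(segments={"moves": [[10, 0, 0, 0.0017, 0], [10, 0, 0, 0.0033, 0], [10, 0, 0, 0.0033, 0]]})

```text
time: 22.32
tool_pos: [645.2, -199.1, 263.1]
tcp_rot: [3.14, 0.002, 1.444]
contact_force: [-9.4, -0.1, 23.9]
grip_width: 18.0
finger_force: 30.0
```

Emit:
shift_gripper(segments={"moves": [[10, 0, 0, -0.005, 0], [10, 0, 0, -0.005, 0], [40, 0, 0, -0.005, 0], [40, 0, 0, -0.005, 0], [40, 0, 0, -0.005, 0]]})

```text
time: 22.95
tool_pos: [645.5, -198.3, 261.2]
tcp_rot: [-3.14, -0.001, 1.444]
contact_force: [-0.4, -0.2, 0.6]
grip_width: 38.7
finger_force: 0.0
```

Emit:
shift_gripper(segments={"moves": [[40, 0, 0, -0.05, 0], [40, 0, 0, -0.1333, 0], [40, 0.1, 0, -0.2167, 0], [40, 0.2, -0.0667, -0.2167, 0], [40, 0.3, -0.15, -0.2167, 0]]})

```text
time: 23.58
tool_pos: [596.5, -37.6, 391.6]
tcp_rot: [3.14, -0.0, 1.444]
contact_force: [-0.1, 0.8, 0.1]
grip_width: 39.8
finger_force: 0.0
```

Emit:
shift_gripper(segments={"moves": [[40, 0.1, -0.0667, 0, 0], [40, 0.2, -0.0667, 0, 0], [40, 0.3, -0.0667, 0, 0], [40, 0.3, -0.0667, 0, 0]]})

```text
time: 24.08
tool_pos: [579.6, 148.3, 390.8]
tcp_rot: [-3.141, -0.001, 1.45]
contact_force: [-0.7, -0.3, -1.0]
grip_width: 40.2
finger_force: 0.0
```

Run:
```python
from h import *
go(645.5,-198.3,104.4,1.444)
s,t=cap('side'),cap('top')
f=lambda c,u,v,w:cv2.resize(c['color'][v:v+w,u:u+w,::-1],(400,400),interpolation=cv2.INTER_CUBIC)
cv2.imwrite('pics/g7.png',np.hstack([f(s,245,135,110),f(t,348,190,100)]))
```

```text
t 24.07 grasp [579.6 148.3 231.8] yaw 1.45 q6 0.24 F [-0.7 -0.3 -1. ] w 40.2 | SHIFT [-336.2  107.3  127. ] turn 0.006
```

View pics/g7.png

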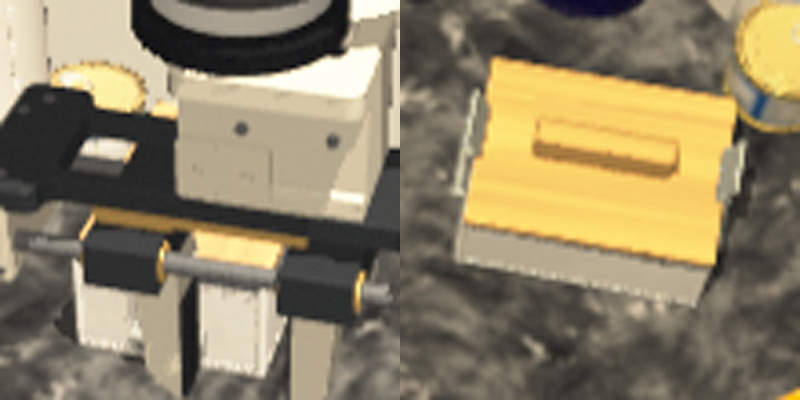

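The top crop shows the lid seated squarely with the clips at both ends (475,140) and (733,170). The gripper blocks the side view, so I'll move it toward the robot and check.

Converted, -170 mm / 600 = -0.2833, -120 mm / 600 = -0.2.

Emit:
shift_gripper(segments={"moves": [[40, 0, -0.1, 0, 0], [40, 0, -0.2, 0, 0], [40, 0, -0.2833, 0, 0], [40, 0, -0.2833, 0, 0]]})

```text
time: 24.68
tool_pos: [408.8, 164.6, 391.3]
tcp_rot: [-3.14, 0.001, 1.444]
contact_force: [0.3, 0.8, 0.7]
grip_width: 40.1
finger_force: 0.0
```

Run:
```python
from h import *
s=cap('side','side_end.png')
cv2.imwrite('pics/g8.png',cv2.resize(s['color'][140:250,245:355,::-1],(600,600),interpolation=cv2.INTER_CUBIC))
```

```text
(no output)
```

View pics/g8.png

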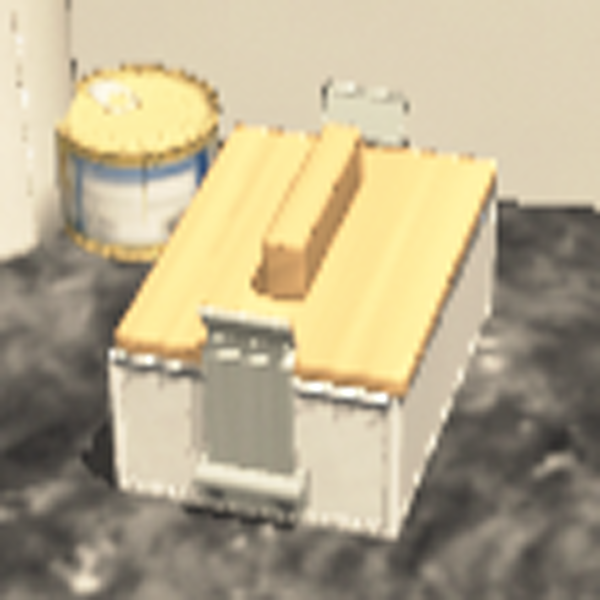

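The lid sits flush all round, and both clips stand upright over its ends: near at (250,340), far at (365,110). I'll hand in.

```bash
python3 -c "
from plant import bot
print(bot.close_job())"
```

```text
the job is handed in; nothing more can be done
None
```

The job is handed in at about 25 s of the 64 s allowed: the lemon is in the box, and in the last pictures the lid sat flush under both clips with the arm clear; the close call returned no verdict.

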